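# Fetch a test bar from a tilt-out bin and clamp it in the vise

## Task

Tip out the bin that holds the rectangular aluminium bar, take the bar out and lay it flat on its wide face on the vise bed, lengthwise between the two jaws, then crank the handle until the jaw grips it firmly. Also push that bin fully shut again after taking the bar, and let go of everything. Leave the other bin shut with its round roller inside, and do not push the other things about.

Things in the scene. Friction and masses are not known exactly. Their poses are not given: they have to be found in the camera images.
- case: Grey fixed case with two white tilt-out bins side by side, 115 deep x 334 wide x 200 mm high. Origin on the table, mid-width, in the plane of the front under the pivot line; x points into the case, y to the left bin, z up. Sides and divider are 160 mm high at x = 0 to 60 mm; a canopy 192 to 200 mm high covers x = 60 to 115 mm. A tipped bin reaches 155 mm ahead of the front.
- bin_left (a joint): Tilt of the left bin (case y = +79 mm), rad: 0 = shut, 1.31 = tipped out to its stop, top towards case -x. Pivot: along case y at x = 0, 30 mm above the table. Gravity keeps it shut; somewhere past 0.3 to 0.8 rad it falls, damped, on to its stop and stays. To shut it, lift the rim round in its arc from below and in front (a level push on the tipped rim jams); past the balance it falls shut. Either way takes up to 6 N at the rim.
- bin_right (a joint): The same for the right bin (case y = -79 mm). Each bin is 142 mm wide inside, its front panel 6 mm thick (case x = -6 to 0 when shut), 30 to 185 mm above the table, with a 10 mm thick rolled rim up to 188 mm. Inner floor 16 mm above the pivot; sides 80 mm deep at the bottom, stepping down to 24 mm at the top; back edge 6 mm above the floor.
- rim_left (a point): Middle of the top edge of the left bin's front panel, mid-thickness, 155 mm from the pivot; moves with the bin. Axes of the bin: z up along the panel, x into the bin, y along the rim. Shut, 55 mm are open from above between the panel and the canopy.
- rim_right (a point): The same for the right bin.
- bar_center (a point): Centre of the aluminium bar, 30 x 40 x 100 mm along its x, y, z axes, 0.25 to 0.42 kg. It starts standing on end (z up) in one of the two bins, which one varies, close behind the front panel, its 40 mm width roughly along the rim. When the bin is tipped out it falls flat on to the inside of the front panel, its length up the panel.
- roller_center (a point): Centre of a round aluminium roller, 36 mm diameter, 100 mm long along z, standing in the bin that does not hold the bar.
- vise: Bench vise, fixed. Origin on the table; x along the screw, from the crank to the fixed jaw; z up. Base plate 90 mm wide, 8 mm thick; bed rail 36 mm wide, its top 26 mm above the table, on which the work lies. Fixed jaw: face at x = 75 mm, to x = 95 mm, 70 mm wide, 56 mm high. Front bearing plate x = -102 to -86 mm, 92 mm high. The crank's axis runs along x at 80 mm height.
- vise_jaw: Moving jaw, 70 mm wide, 26 to 56 mm above the table, with a 30 mm wide neck up to 90 mm. Origin on its clamping face, at table height: at vise x = -50 mm when the crank reads 0, moving 24 mm towards the fixed jaw per turn. It meets a 100 mm bar that touches the fixed jaw at x = -25 mm; a bar that stands off the fixed jaw is pushed along.
- crank (a joint): Crank angle, rad, positive = clockwise seen from the crank's end (tightening): 0 = knob straight above the axis, pi/2 = knob at the vise's -y side, pi = below. Starts at 0 to 2.4; the jaw meets the bar at about 6.5 and grips it firmly at 6.7 to 6.9. Free turning takes 4 N at the knob, clamping firmly 10 to 20 N; the screw stays where it is left.
- knob_mid (a point): Middle of the crank's black knob, a freely spinning round handle along the vise's x axis, 60 mm long, 20 mm thick, free end towards the vise's -x; it circles the crank axis at 45 mm radius (35 to 125 mm above the table), at vise x = -147 mm.
- tub: White tub with a lid, 70 mm diameter, 75 mm high, origin under its centre.
- tub_lid: White disc lid lying on the table, 96 mm diameter, 10 mm high, origin under its centre.
- cup: White open cup, 72 mm diameter, 70 mm high, origin under its centre.
- jar: Clear jar with a lid, 70 mm diameter, 85 mm high, origin under its centre.
- bottle: Clear bottle, 66 mm diameter, 190 mm high, origin under its centre.
- spatula: Spatula lying on the table, 280 mm long, 65 mm wide blade, length along its x axis, origin under its centre.
Not all that is in view belongs to the job. Leave any orange or pink look-alike of the part that bears bar_center alone. What is shaped like the part that bears roller_center but turquoise is not meant.

How it is judged (in metres and radians):
On the way, in this order (a step that is already met when the one before it is completed fails the run):
1. the bin that holds the bar is tipped out, with the bar in it (((value of joint bin_left above 1 rad and y of bar_center in the frame of case between 0 and 0.16 m and height (world z) of bar_center below 0.14 m) or (value of joint bin_right above 1 rad and y of bar_center in the frame of case between -0.16 and 0 m and height (world z) of bar_center below 0.14 m))), for 0.2 s.
2. the bar lies flat on the vise bed, lengthwise between the jaws (x of bar_center in the frame of vise between 0.005 and 0.045 m and y of bar_center in the frame of vise between -0.015 and 0.015 m and z of bar_center in the frame of vise between 0.034 and 0.048 m and angle between the z axis of bar_center and the x axis of vise, either way round below 0.12 rad and angle between the x axis of bar_center and the z axis of vise, either way round below 0.12 rad), for 0.2 s.
3. the jaw grips the bar (all of step 2 and contact force between vise_jaw and bar above 8 N), for 0.2 s.
At the end, for the whole second after the job is handed in: The bar rests flat on its wide face on the vise bed (height within 7 mm), lengthwise within 0.12 rad, centred within 15 mm across; the moving jaw presses it with over 8 N; both bins are shut within 0.06 rad and the roller is in its bin (all of step 3 and linear speed of bar below 0.02 m/s and value of joint each of bin_left, bin_right below 0.06 rad and x of roller_center in the frame of case between 0 and 0.08 m and height (world z) of roller_center below 0.14 m); the robot touches nothing.
It fails at once if the other bin (the one with the round roller) is tipped out ((value of joint bin_left above 0.35 rad and y of roller_center in the frame of case above 0 m) or (value of joint bin_right above 0.35 rad and y of roller_center in the frame of case below 0 m)).
It fails at once if the roller is taken out of its bin or moved by more than 60 mm (distance of roller_center from where it was at the start of the episode above 0.06 m).
It fails at once if a bystander (tub, lid, cup, jar, bottle, spatula) is pushed more than 40 mm away (distance of any of tub, tub_lid, cup, jar, bottle, spatula from where it was at the start of the episode above 0.04 m).
It fails at once if a bystander is knocked over (angle between any of tub, tub_lid, cup, jar, bottle, spatula's own z axis and vertical above 0.6 rad).
It also fails if it takes over 72 s, if anything falls off the work surface, if the arm or the gripper's body presses on something with over 40 N, if the wrist force passes 120 N, or if a joint passes its speed limit or range.

## Robot

A 6-joint arm with a two-finger parallel gripper is mounted at the origin on the work surface. World frame = base frame: x ahead of the robot, y to its left, z up, the work surface at z = 0. Lengths are in m, angles in degrees, forces in N, time in s.
With the tool pointing down it reaches from about 0.35 to 0.95 m from the base axis. Payload 17.4 kg.
Tool frame: the origin (TCP) lies midway between the tips of the shut fingers; the grasp point (between the pads) lies 19 mm behind it (robot.grip_point_offset is the distance from the TCP to the grasp point, in m); z points along the fingers, y is the direction in which the jaws open and shut (so a half turn about z gives the same grasp; the last joint's range is limited). The gripper opens to 93 mm and grips with 3 to 60 N. Pads are 15 mm wide; open, the fingers measure 128 mm over their backs; the gripper's body (75 mm by 188 mm) begins 65 mm behind the grasp point.
Start: joints at [67.85, 6.646, 82.598, -0, 90.757, -2.166], TCP at [0.231, 0.634, 0.219] pointing down, gripper open.
Joint ranges: [-162.19, 162.19], [-47.58, 125.68], [4.15, 143.07], [-65.23, 245.23], [0.69, 171.88], [-170.13, 170.13]. Speed limits (degrees/s): [108.29, 108.29, 127.2, 180, 180, 180].

## Interface

Orientations are given as a 3x3 rotation matrix whose columns are the frame's x, y, z axes.
In Python, from cell import monitor, imaging, robot gives the robot as it stands.
- The arm moves only by the tool arm_command, never from a script. Its argument "targets" is a list of rows, each a list of 3 entries, a list of its own where there are three numbers: the closure, from -1 (fully open) to 1 (shut), then the shift along the tool's x, y, z scaled (see below), then the turn about the tool's z scaled (see below). A call has 1 to 20 rows; each row is the pose to reach, as a shift and turn from the pose measured when the call began, along the tool's axes at that moment; what a row does not reach only later rows make up. The controller multiplies each number of a shift by 400 mm and each number of a turn by 120 degrees. A row lasts 1/8 s, in which the tool goes at most 62.5 mm and 10.7 degrees, less where a joint would pass 70% of its speed; a pose out of reach is approached as far as the arm can. A call with a number of a shift or a turn outside -1 to 1 is refused whole. A call with a gripper value outside its range is refused whole. The fingers move at their own pace and stop on an object; "newtons" is the grip in N (left out, the last holds). Time passes only in rows, so rows that repeat a pose let the fingers close. It gives the time, the measured TCP pose, the force and the opening at its end, in the units of the state.
- monitor.state(): the state, without advancing time (a new reading comes with each control period).
- imaging.camera(name): name is "scene" or "top" or "wrist"; returns the picture (420x560x3 uint8, blue, green, red); there is no depth.
- imaging.camera_info(name): a dict with "camera_matrix" (3x3 intrinsics, pixels), "cam_to_world" (4x4, takes a point from camera to world coordinates). Camera axes: x right, y down, z forward; pixel columns grow to the right and rows downward; lengths in m; the calibration is good to about 2 mm. A picture is of the moment at which its call begins: read the wrist's pose just before it. camera_info takes no time and is no camera call; for the wrist camera it gives the pose at the moment of the call.
- robot.sign_off(): hands the job in, once; it reports no verdict.
The state is a dict: "time": time; "qpos": joint angles; "qvel": joint speeds; "joint_torque": joint torques, N m; "position": TCP position; "eef_rot": TCP orientation; "wrist_force": force on the tool from outside, world axes, zero at the start; "ft_torque": the same for the moment, N m; "width": finger opening in m.
Only numpy, scipy, OpenCV 4.12 (cv2) and the standard library are available. Lean on these libraries where they do the work, as an engineer would, in place of code of your own. Each camera call takes 0.05 s, during which the arm holds its last target. There are 200 camera calls.

## Working session

There is one attempt and no reset: what is moved stays moved. The work goes in short steps, Python scripts to look and compute and a tool call to move; the robot and the scene stay as the last step left them, time stands still between calls to the robot, and variables do not carry over. Pictures are saved under pics/ and viewed, about 8 in all and at most 12, crops included, and the job is handed in when it is done.

Besides the shell and the picture viewer there is one more tool, called after "Request:" in YAML: its name, and indented under it one key for each argument. arm_command: Moves the arm, as the interface text tells. Shifts and turns lie within -1 to 1; 1 stands for 400 mm of shift or 120 degrees of turn. Its arguments: {"type":"object","properties":{"targets":{"type":"array"},"newtons":{"type":"number"}},"required":["targets"]}

```bash
ls; mkdir -p pics; python3 - <<'E'
from cell import monitor, imaging, robot
import cv2,numpy as np
s=monitor.state();print(s)
for n in("scene","top"):
    cv2.imwrite(f"pics/{n}0.png",imaging.camera(n)); i=imaging.camera_info(n);print(n,np.round(i["camera_matrix"],1).tolist(),np.round(i["cam_to_world"],3).tolist())
E
```

```text
pics
{'time': 0.0, 'qpos': array([ 6.78508169e+01,  6.67438249e+00,  8.26359918e+01, -1.42139197e-03,
        9.07576036e+01, -2.16601804e+00]), 'qvel': array([-0.0383648 ,  0.05240064,  0.01586974,  0.01288197,  0.01950054,
       -0.03572903]), 'joint_torque': array([-3.18846178e-04, -7.21263814e+01, -6.22602296e+01,  7.79832224e-02,
        2.40359071e-02, -2.74395243e-04]), 'position': array([0.230615  , 0.63415649, 0.21789949]), 'eef_rot': array([[-9.39792963e-01,  3.41744065e-01, -4.24335348e-04],
       [ 3.41744328e-01,  9.39792310e-01, -1.10823845e-03],
       [ 2.00531837e-05, -1.18652890e-03, -9.99999296e-01]]), 'wrist_force': array([-0.68168541, -0.33594069,  0.07344274]), 'ft_torque': array([ 0.01668438, -0.01210852,  0.04169687]), 'width': 0.09321655417396897}
scene [[385.4, 0.0, 278.3], [0.0, 385.4, 209.6], [0.0, 0.0, 1.0]] [[-0.9, 0.258, -0.35, 0.937], [0.435, 0.524, -0.733, 0.848], [-0.006, -0.812, -0.584, 0.787], [0.0, 0.0, 0.0, 1.0]]
top [[471.6, 0.0, 287.1], [0.0, 471.6, 209.8], [0.0, 0.0, 1.0]] [[0.022, -0.981, 0.193, 0.32], [-1.0, -0.023, -0.0, 0.041], [0.005, -0.193, -0.981, 1.333], [0.0, 0.0, 0.0, 1.0]]
```

View pics/scene0.png

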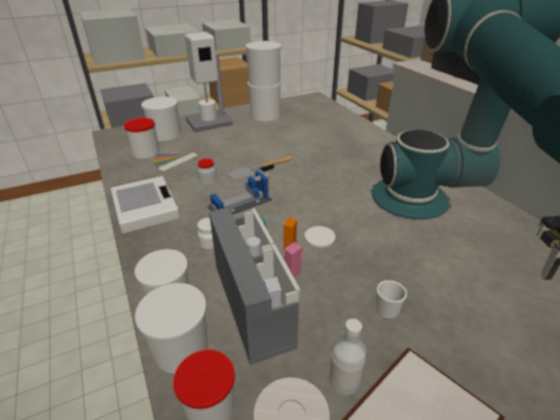

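View pics/top0.png

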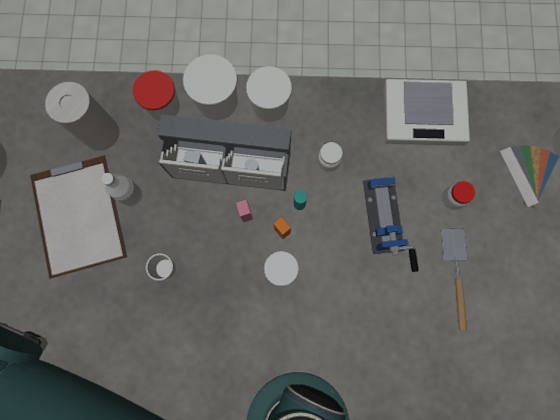

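Scene: the case is at top px (225,152), with its front facing the robot. The vise is at (385,215) with its knob at (413,260). The pink (243,210), orange (283,227) and turquoise (300,199) pieces are decoys. The bar candidates are the contents of the left bin (200,157) and the right bin (252,163), so I'll enlarge those to confirm.

```bash
python3 - <<'E'
import cv2,numpy as np
a=cv2.imread("pics/top0.png");b=cv2.imread("pics/scene0.png")
A=cv2.resize(a[110:215,150:310],None,fx=5,fy=5,interpolation=cv2.INTER_CUBIC)[:, :800]
cv2.imwrite("pics/c1.png",A)
B=cv2.resize(a[165:285,340:500],None,fx=5,fy=5,interpolation=cv2.INTER_CUBIC)
cv2.imwrite("pics/c2.png",B)
E
```

```text
(no output)
```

View pics/c1.png

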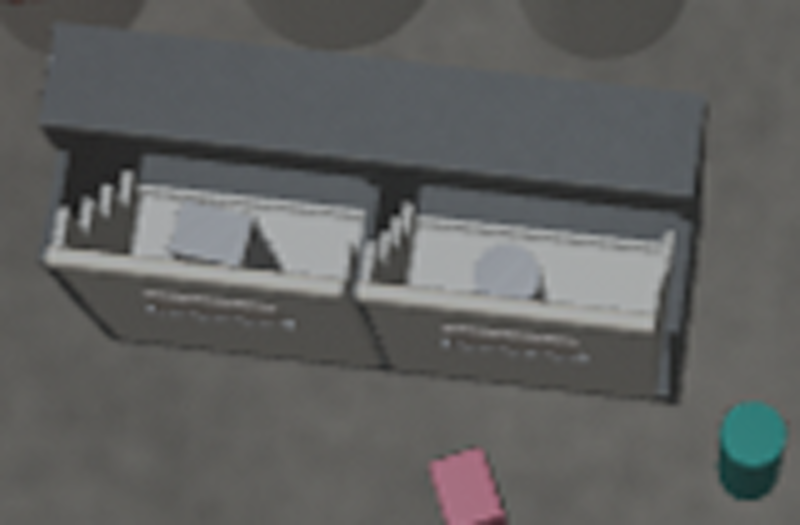

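View pics/c2.png

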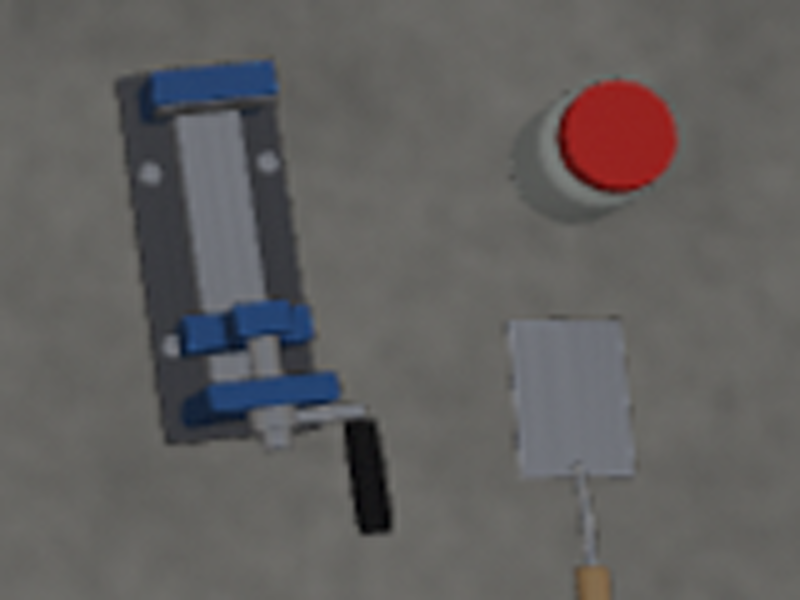

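The left bin's content has a square top (the bar, crop px 210,235). The right bin's is round (the roller, 507,270). So the left bin is the target. In crop 2 the vise has its crank knob on the -y side, at about pi/2. Next I'll fit the poses.

```bash
cat > h.py <<'E'
from cell import monitor, imaging, robot
import cv2,numpy as np
from scipy.optimize import least_squares
def ray(n,uv,info=None):
    i=info or imaging.camera_info(n);T=np.array(i["cam_to_world"])
    d=T[:3,:3]@np.linalg.solve(np.array(i["camera_matrix"]),[uv[0],uv[1],1]);return T[:3,3],d
def onz(n,uv,z,info=None):
    o,d=ray(n,uv,info);return (o+d*(z-o[2])/d[2])
def fit2(loc,w):
    loc=np.array(loc,float);w=np.array(w)[:,:2]
    f=lambda p:(loc@np.array([[np.cos(p[2]),np.sin(p[2])],[-np.sin(p[2]),np.cos(p[2])]])+p[:2]-w).ravel()
    r=least_squares(f,[w[:,0].mean(),w[:,1].mean(),0]);return r.x,np.round(r.fun*1000,1)
def toW(p,l):
    c,s=np.cos(p[2]),np.sin(p[2]);return np.array([p[0]+c*l[0]-s*l[1],p[1]+s*l[0]+c*l[1]])
def toL(p,w):
    c,s=np.cos(p[2]),np.sin(p[2]);d=np.array(w[:2])-p[:2];return np.array([c*d[0]+s*d[1],-s*d[0]+c*d[1]])
def cmd(dW):  # world shift -> tool units
    R=monitor.state()["eef_rot"];return np.round(R.T@np.array(dW)/.4,4)
E
python3 - <<'E'
from h import *
c1=lambda u,v:(150+(u-2)/5,110+(v-2)/5); c2=lambda u,v:(340+(u-2)/5,165+(v-2)/5)
T=lambda uv,z:onz("top",uv,z)
pc,r=fit2([(.115,.167),(.115,-.167),(.06,.167),(.06,-.167)],[T(c1(55,22),.2),T(c1(707,103),.2),T(c1(42,128),.2),T(c1(695,195),.2)])
print("case",pc,np.degrees(pc[2]),r)
for nm,uv,z in[("barTL",(178,200),.146),("barTR",(250,207),.146),("barBL",(170,250),.146),("barBR",(247,262),.146),("rol",(507,270),.146),("rimL",(45,255),.188),("rimR",(352,290),.188),("pink",(460,455),.1),("pink0",(490,520),.0),("turq",(752,430),.1),("turqbase",(748,480),0)]:
    w=T(c1(*uv),z);print(nm,np.round(w,3),np.round(toL(pc,w),3))
w=T((118,185),.0);print("bottle base?",np.round(toL(pc,w),3)); w=T((108,180),.19);print("bottle top",np.round(toL(pc,w),3))
pv,r=fit2([(.075,.035),(.075,-.035),(.095,-.035),(-.102,.045),(.075,.018),(.075,-.018)],
 [T(c2(158,102),.056),T(c2(276,94),.056),T(c2(272,62),.056),T(c2(165,443),.008),T(c2(180,113),.026),T(c2(239,108),.026)])
print("vise",pv,np.degrees(pv[2]),r)
for uv in[(362,425),(375,528),(369,476)]:
  for z in(.06,.08,.1,.12): print(uv,z,np.round(toL(pv,T(c2(*uv),z)),3))
for uv in[(248,330),(222,390),(270,405)]: print("chk",np.round(toL(pv,T(c2(*uv),.09)),3))
np.save("p.npy",[pc,pv])
E
```

```text
case [ 0.65212929  0.21153071 -0.09382459] -5.375752880453899 [-1.1 -0.9  3.  -0.6  1.   1.9 -2.9 -0.4]
barTL [0.708 0.312 0.146] [0.046 0.105]
barTR [0.705 0.274 0.146] [0.047 0.067]
barBL [0.68  0.314 0.146] [0.019 0.105]
barBR [0.675 0.273 0.146] [0.017 0.064]
rol [0.674 0.137 0.146] [ 0.029 -0.072]
rimL [0.664 0.367 0.188] [-0.003  0.156]
rimR [0.649 0.212 0.188] [-0.003 -0.   ]
pink [0.584 0.162 0.1  ] [-0.063 -0.055]
pink0 [0.568 0.154 0.   ] [-0.078 -0.066]
turq [0.602 0.007 0.1  ] [-0.031 -0.209]
turqbase [0.595 0.006 0.   ] [-0.038 -0.21 ]
bottle base? [-0.039  0.319]
bottle top [-0.068  0.272]
vise [ 0.57378715 -0.23549085  0.12374082] 7.0898264995166285 [-2.8  1.3 -0.3 -2.2  1.1 -1.6  5.7 -0.3 -2.2  2.4 -1.5  0.4]
(362, 425) 0.06 [-0.113 -0.051]
(362, 425) 0.08 [-0.115 -0.046]
(362, 425) 0.1 [-0.116 -0.04 ]
(362, 425) 0.12 [-0.118 -0.035]
(375, 528) 0.06 [-0.169 -0.05 ]
(375, 528) 0.08 [-0.169 -0.044]
(375, 528) 0.1 [-0.17  -0.039]
(375, 528) 0.12 [-0.171 -0.033]
(369, 476) 0.06 [-0.141 -0.051]
(369, 476) 0.08 [-0.142 -0.045]
(369, 476) 0.1 [-0.143 -0.04 ]
(369, 476) 0.12 [-0.144 -0.034]
chk [-0.059  0.01 ]
chk [-0.09   0.028]
chk [-0.1    0.004]
```

```bash
cat >> h.py <<'E'
pc,pv=np.load("p.npy")
def plan(p,pts,yaw=None):
    """pts local (x,y,z); yaw: frame angle so that tool y = frame y (mod 180)"""
    s=monitor.state();R=s["eef_rot"]
    print("t",s["time"],"loc",np.round(toL(p,s["position"]),4),round(s["position"][2],4),"w",round(s["width"],4))
    ty=np.arctan2(R[1,1],R[0,1]);d=(p[2]+np.pi/2-ty+np.pi/2)%np.pi-np.pi/2
    print("turn",round(-np.degrees(d)/120,4))
    for q in pts: print(q,(R.T@(np.r_[toW(p,q[:2]),q[2]]-s["position"])/.4).round(4).tolist())
E
python3 - <<'E'
from h import *
plan(pc,[(.032,.035,.225),(.032,.035,.162)])
E
```

```text
t 0.1 loc [-0.4592  0.3813] 0.218 w 0.0927
turn -0.1217
(0.032, 0.035, 0.225) [-1.4067, -0.5281, -0.017]
(0.032, 0.035, 0.162) [-1.4068, -0.5279, 0.1405]
```

Request:
arm_command:
  targets:
    - [1, [-0.8, -0.3, -0.02], -0.1217]
    - [1, [-0.8, -0.3, -0.02], -0.1217]
    - [1, [-0.8, -0.3, -0.02], -0.1217]
    - [1, [-0.8, -0.3, -0.02], -0.1217]
    - [1, [-0.8, -0.3, -0.02], -0.1217]
    - [1, [-0.8, -0.3, -0.02], -0.1217]
    - [1, [-0.8, -0.3, -0.02], -0.1217]
  newtons: 40

```text
time: 0.98
position: [0.4916, 0.4106, 0.2256]
eef_rot: [[-0.995, 0.096, -0.001], [0.096, 0.995, -0.001], [0.001, -0.002, -1.0]]
wrist_force: [-0.4, -0.3, -0.9]
width: 0.0274
```

```bash
python3 - <<'E'
from h import *
plan(pc,[(.032,.035,.225),(.032,.035,.162)])
E
```

```text
t 0.975 loc [-0.1785  0.1832] 0.2256 w 0.0274
turn -0.0013
(0.032, 0.035, 0.225) [-0.5272, -0.3689, 0.0018]
(0.032, 0.035, 0.162) [-0.5273, -0.3687, 0.1593]
```

Request:
arm_command:
  targets:
    - [1, [-0.527, -0.369, 0.002], 0]
    - [1, [-0.527, -0.369, 0.002], 0]
    - [1, [-0.527, -0.369, 0.002], 0]
    - [1, [-0.527, -0.369, 0.002], 0]
    - [1, [-0.527, -0.369, 0.002], 0]
    - [1, [-0.527, -0.369, 0.002], 0]
    - [1, [-0.527, -0.369, 0.002], 0]
    - [1, [-0.527, -0.369, 0.05], 0]
    - [1, [-0.527, -0.369, 0.1], 0]
    - [1, [-0.527, -0.369, 0.155], 0]
    - [1, [-0.527, -0.369, 0.155], 0]

```text
time: 2.35
position: [0.6862, 0.243, 0.1606]
eef_rot: [[-0.995, 0.096, -0.005], [0.096, 0.995, -0.003], [0.004, -0.003, -1.0]]
wrist_force: [-0.5, -0.4, 0.8]
width: 0.0005
```

```bash
python3 - <<'E'
from h import *
P=[]
for t in [0,.1,.2,.3,.4,.5,.6,.7,.8,.9]:
    c,s=np.cos(t),np.sin(t); r=.137; off=.012
    P.append((round(-r*s+off*c,4),.035,round(.03+r*c+off*s*0,4)))
plan(pc,P)
E
```

```text
t 2.35 loc [0.031  0.0345] 0.1606 w 0.0005
turn -0.0013
(np.float64(0.012), 0.035, np.float64(0.167)) [0.0475, 0.001, -0.0159]
(np.float64(-0.0017), 0.035, np.float64(0.1663)) [0.0817, 0.0009, -0.014]
(np.float64(-0.0155), 0.035, np.float64(0.1643)) [0.1162, 0.0008, -0.0088]
(np.float64(-0.029), 0.035, np.float64(0.1609)) [0.1499, 0.0008, -0.0002]
(np.float64(-0.0423), 0.035, np.float64(0.1562)) [0.1831, 0.0007, 0.0117]
(np.float64(-0.0552), 0.035, np.float64(0.1502)) [0.2153, 0.0007, 0.0269]
(np.float64(-0.0675), 0.035, np.float64(0.1431)) [0.246, 0.0006, 0.0448]
(np.float64(-0.0791), 0.035, np.float64(0.1348)) [0.2749, 0.0006, 0.0656]
(np.float64(-0.0899), 0.035, np.float64(0.1254)) [0.3018, 0.0006, 0.0892]
(np.float64(-0.0999), 0.035, np.float64(0.1152)) [0.3267, 0.0006, 0.1149]
```

Request:
arm_command:
  targets:
    - [1, [0.048, 0, -0.016], 0]
    - [1, [0.082, 0, -0.014], 0]
    - [1, [0.116, 0, -0.009], 0]
    - [1, [0.15, 0, 0], 0]
    - [1, [0.183, 0, 0.012], 0]
    - [1, [0.215, 0, 0.027], 0]
    - [1, [0.246, 0, 0.045], 0]
    - [1, [0.275, 0, 0.066], 0]
    - [1, [0.302, 0, 0.089], 0]
    - [1, [0.327, 0, 0.115], 0]
    - [1, [0.35, 0, 0.13], 0]
    - [1, [0.35, 0, 0.13], 0]
    - [1, [0.35, 0, 0.13], 0]
    - [1, [0.3, 0, -0.2], 0]
    - [1, [0.3, 0, -0.35], 0]
    - [1, [0.3, 0, -0.35], 0]

```text
time: 4.35
position: [0.5672, 0.2548, 0.298]
eef_rot: [[-0.995, 0.097, -0.004], [0.097, 0.995, -0.002], [0.004, -0.003, -1.0]]
wrist_force: [-0.4, -0.2, 0.2]
width: 0.0005
```

```bash
python3 - <<'E'
from h import *
a=imaging.camera("top");b=imaging.camera("wrist");cv2.imwrite("pics/t1.png",a)
A=cv2.resize(a[105:255,140:300],(480,450),interpolation=cv2.INTER_CUBIC)
B=cv2.resize(b,(320,240));
C=np.zeros((450,800,3),np.uint8);C[:,:480]=A;C[:240,480:]=B;cv2.imwrite("pics/m1.png",C)
plan(pc,[(-.06,.085,.18),(-.06,.085,.052)])
E
```

```text
t 4.45 loc [-0.0871  0.0358] 0.3037 w 0.0003
turn -0.0015
(-0.06, 0.085, 0.18) [-0.066, 0.1228, 0.3099]
(-0.06, 0.085, 0.052) [-0.0644, 0.1223, 0.6299]
```

View pics/m1.png

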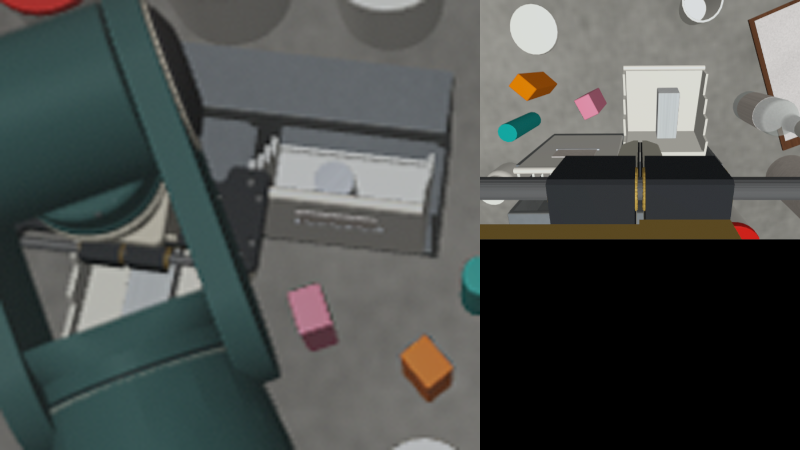

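The left bin is tipped with the bar on its panel (wrist inset ~668,113), and nothing else moved. Next I locate the bar in the wrist view.

```bash
python3 - <<'E'
from h import *
b=imaging.camera("wrist");i=imaging.camera_info("wrist")
r=b[150:250,290:360].astype(int); m=((r[...,0]-r[...,2])>4)&(r[...,0]>120)
m=m.astype(np.uint8)
n,l,st,ce=cv2.connectedComponentsWithStats(m);k=1+st[1:,4].argmax();print(st[k],ce[k])
cs,_=cv2.findContours((l==k).astype(np.uint8),cv2.RETR_EXTERNAL,cv2.CHAIN_APPROX_NONE);q=cv2.minAreaRect(cs[0]);bx=cv2.boxPoints(q)+[290,150]
for u in bx: print(u,np.round(toL(pc,onz("wrist",u,.075,i)),3))
cv2.imwrite("pics/w2.png",cv2.resize(b[140:260,270:380],None,fx=5,fy=5))
E
```

```text
[  20   13   39   79 2667] [38.32770904 51.56355456]
[309.90633965 240.99707794] [-0.02   0.068]
[312.37853813 161.88683128] [-0.108  0.069]
[348.21853638 163.00682831] [-0.106  0.106]
[345.74633789 242.11707306] [-0.019  0.107]
```

View pics/w2.png

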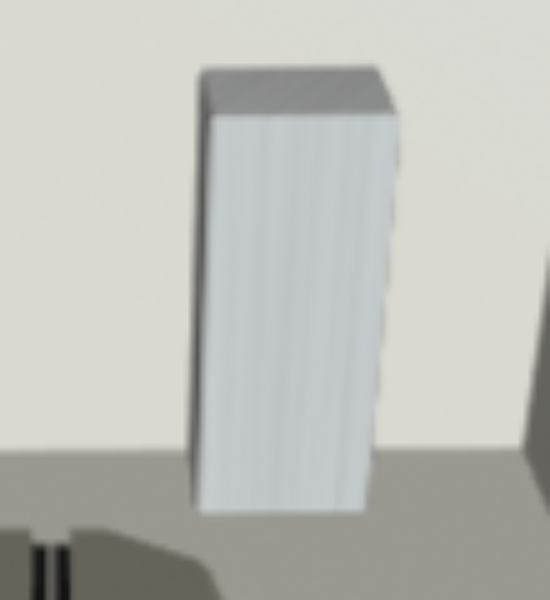

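```bash
python3 - <<'E'
from h import *
plan(pc,[(-.06,.088,.16),(-.06,.088,.054)])
E
```

```text
t 4.5 loc [-0.0877  0.0356] 0.2997 w 0.0004
turn -0.0015
(-0.06, 0.088, 0.16) [-0.0684, 0.1313, 0.3494]
(-0.06, 0.088, 0.054) [-0.0681, 0.1314, 0.6143]
```

Request:
arm_command:
  targets:
    - [-0.5, [-0.068, 0.131, 0.1], 0]
    - [-0.5, [-0.068, 0.131, 0.2], 0]
    - [-0.5, [-0.068, 0.131, 0.35], 0]
    - [-0.5, [-0.068, 0.131, 0.35], 0]
    - [-0.5, [-0.068, 0.131, 0.45], 0]
    - [-0.5, [-0.068, 0.131, 0.53], 0]
    - [-0.5, [-0.068, 0.131, 0.58], 0]
    - [-0.5, [-0.068, 0.131, 0.608], 0]
    - [-0.5, [-0.068, 0.131, 0.612], 0]

```text
time: 5.62
position: [0.6008, 0.3047, 0.0555]
eef_rot: [[-0.995, 0.097, 0.001], [0.097, 0.995, -0.0], [-0.001, -0.0, -1.0]]
wrist_force: [-0.7, -0.5, -0.2]
width: 0.0698
```

Request:
arm_command:
  targets:
    - [1, [0, 0, 0], 0]
    - [1, [0, 0, 0], 0]
    - [1, [0, 0, 0], 0]
    - [1, [0, 0, 0], 0]
    - [1, [0, 0, 0], 0]
  newtons: 40

```text
time: 6.25
position: [0.601, 0.3048, 0.0559]
eef_rot: [[-0.995, 0.097, 0.002], [0.097, 0.995, 0.0], [-0.002, 0.0, -1.0]]
wrist_force: [0.9, 0.8, 3.3]
width: 0.0396
```

Request:
arm_command:
  targets:
    - [1, [0, 0, -0.15], 0]
    - [1, [0, 0, -0.3], 0]
    - [1, [0, 0, -0.45], 0]
    - [1, [0, 0, -0.6], 0]
    - [1, [0, 0, -0.6], 0]
    - [1, [0, 0, -0.6], 0]

```text
time: 7.0
position: [0.6003, 0.3046, 0.294]
eef_rot: [[-0.995, 0.097, -0.0], [0.097, 0.995, -0.001], [-0.0, -0.001, -1.0]]
wrist_force: [-0.2, -0.4, -4.9]
width: 0.0395
```

```bash
python3 - <<'E'
from h import *
plan(pv,[(.08,0.01,.32),(.017,0,.3)])
E
```

```text
t 7.0 loc [0.093  0.5327] 0.294 w 0.0395
turn -0.1054
(0.08, 0.01, 0.32) [-0.2546, -1.2823, -0.064]
(0.017, 0, 0.3) [-0.1064, -1.3411, -0.0139]
```

Request:
arm_command:
  targets:
    - [1, [-0.13, -0.9, -0.064], -0.1054]
    - [1, [-0.13, -0.9, -0.064], -0.1054]
    - [1, [-0.13, -0.9, -0.064], -0.1054]
    - [1, [-0.13, -0.9, -0.064], -0.1054]
    - [1, [-0.13, -0.9, -0.064], -0.1054]
    - [1, [-0.13, -0.9, -0.064], -0.1054]
    - [1, [-0.13, -0.9, -0.064], -0.1054]
    - [1, [-0.13, -0.9, -0.064], -0.1054]

```text
time: 8.0
position: [0.6169, -0.0586, 0.3177]
eef_rot: [[-0.992, -0.123, -0.003], [-0.123, 0.992, -0.0], [0.003, 0.0, -1.0]]
wrist_force: [-0.4, -0.4, -3.8]
width: 0.0399
```

```bash
python3 - <<'E'
from h import *
plan(pv,[(.08,0.01,.32),(.1,0,.32)])
E
```

```text
t 8.0 loc [0.0646 0.1703] 0.3177 w 0.0399
turn -0.0003
(0.08, 0.01, 0.32) [-0.0387, -0.4006, -0.0058]
(0.1, 0, 0.32) [-0.0887, -0.4256, -0.006]
```

Request:
arm_command:
  targets:
    - [1, [-0.05, -0.41, -0.006], 0]
    - [1, [-0.05, -0.41, -0.006], 0]
    - [1, [-0.05, -0.41, -0.006], 0]
    - [1, [-0.05, -0.41, -0.006], 0]
    - [1, [-0.05, -0.41, -0.006], 0]

```text
time: 8.62
position: [0.657, -0.2175, 0.3191]
eef_rot: [[-0.992, -0.124, -0.004], [-0.124, 0.992, 0.001], [0.004, 0.001, -1.0]]
wrist_force: [-0.3, -0.3, -3.9]
width: 0.0398
```

```bash
python3 - <<'E'
from h import *
i=imaging.camera_info("wrist");b=imaging.camera("wrist");np.save("w3info.npy",i,allow_pickle=True);cv2.imwrite("pics/w3f.png",b)
cv2.imwrite("pics/w3.png",cv2.resize(b,(784,588),interpolation=cv2.INTER_CUBIC))
E
```

```text
(no output)
```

View pics/w3.png

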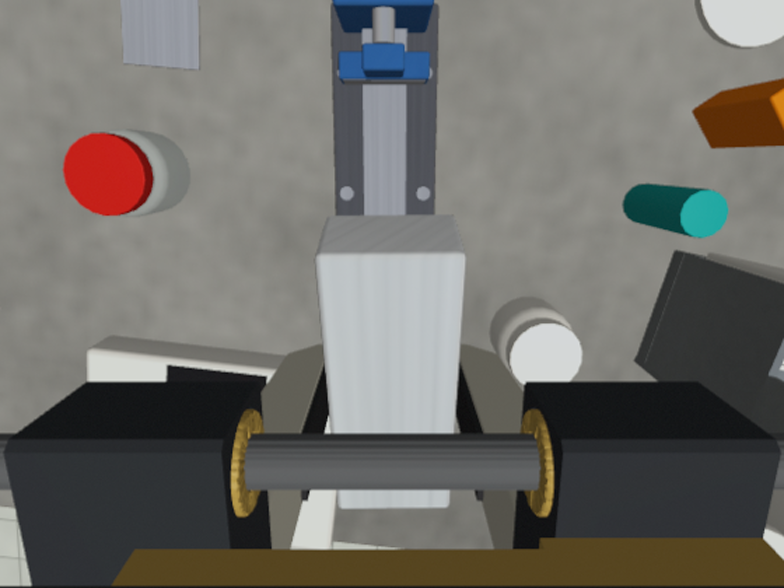

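```bash
python3 - <<'E'
from h import *
i=np.load("w3info.npy",allow_pickle=True).item()
f=lambda nm,u,z:print(nm,np.round(toL(pv,onz("wrist",(u[0]/1.4,u[1]/1.4),z,i)),4))
f("bedL",(363,100),.026);f("bedR",(407,100),.026);f("bedL2",(363,205),.026);f("bedR2",(411,205),.026)
f("baseL",(335,210),.008);f("baseR",(435,210),.008)
f("jawL",(338,79),.056);f("jawR",(429,80),.056)
f("neckL",(363,69),.09);f("neckR",(404,70),.09)
f("bearL",(340,28),.092);f("bearR",(432,30),.092)
f("barTop",(317,255),.345);f("barTopR",(464,253),.345);f("barbot",(319,240),.335)
plan(pv,[(.017,0,.3)])
E
```

```text
bedL [-0.0332 -0.0168]
bedR [-0.0332  0.0197]
bedL2 [ 0.053 -0.018]
bedR2 [0.053  0.0238]
baseL [ 0.0591 -0.0444]
baseR [0.0591 0.0463]
jawL [-0.0453 -0.0343]
jawR [-0.0446  0.0356]
neckL [-0.0472 -0.0133]
neckR [-0.0465  0.0156]
bearL [-0.0731 -0.0287]
bearR [-0.0718  0.0347]
barTop [ 0.0396 -0.0137]
barTopR [0.039  0.0264]
barbot [ 0.037  -0.0144]
t 8.675 loc [0.0848 0.0078] 0.3196 w 0.0395
turn 0.0005
(0.017, 0, 0.3) [0.1694, -0.0194, 0.0496]
```

Request:
arm_command:
  targets:
    - [1, [0.1694, -0.017, 0.05], 0]
    - [1, [0.1694, -0.017, 0.1], 0]
    - [1, [0.1694, -0.017, 0.25], 0]
    - [1, [0.1694, -0.017, 0.4], 0]
    - [1, [0.1694, -0.017, 0.5], 0]
    - [1, [0.1694, -0.017, 0.5], 0]
    - [1, [0.1694, -0.017, 0.5], 0]

```text
time: 9.55
position: [0.5908, -0.232, 0.1223]
eef_rot: [[-0.992, -0.125, -0.001], [-0.125, 0.992, -0.001], [0.001, -0.001, -1.0]]
wrist_force: [-0.4, -0.7, -3.4]
width: 0.0401
```

```bash
python3 - <<'E'
from h import *
plan(pv,[(.017,0.001,.052),(.017,.001,.036)])
E
```

```text
t 9.55 loc [0.0173 0.0014] 0.1223 w 0.0401
turn 0.0009
(0.017, 0.001, 0.052) [0.0005, -0.0008, 0.1757]
(0.017, 0.001, 0.036) [0.0005, -0.0008, 0.2157]
```

Request:
arm_command:
  targets:
    - [1, [0, -0.001, 0.08], 0]
    - [1, [0, -0.001, 0.14], 0]
    - [1, [0, -0.001, 0.165], 0]
    - [1, [0, -0.001, 0.175], 0]
    - [1, [0, -0.001, 0.175], 0]

```text
time: 10.18
position: [0.5913, -0.2326, 0.0535]
eef_rot: [[-0.992, -0.125, 0.0], [-0.125, 0.992, -0.001], [0.0, -0.001, -1.0]]
wrist_force: [0.2, -0.1, -4.3]
width: 0.0394
```

Request:
arm_command:
  targets:
    - [1, [0, 0, 0], 0]
    - [1, [0, 0, 0.01], 0]
    - [1, [0, 0, 0.02], 0]
    - [1, [0, 0, 0.03], 0]
    - [1, [0, 0, 0.04], 0]
    - [1, [0, 0, 0.04], 0]
  newtons: 6

```text
time: 10.92
position: [0.5911, -0.2325, 0.037]
eef_rot: [[-0.992, -0.125, -0.001], [-0.125, 0.992, -0.001], [0.001, -0.001, -1.0]]
wrist_force: [0.0, 0.8, -3.2]
width: 0.0402
```

Request:
arm_command:
  targets:
    - [1, [0, 0, 0.008], 0]
    - [1, [0, 0, 0.015], 0]
    - [1, [0, 0, 0.02], 0]
    - [1, [0, 0, 0.02], 0]

```text
time: 11.42
position: [0.592, -0.2325, 0.0302]
eef_rot: [[-0.992, -0.126, 0.002], [-0.126, 0.992, -0.001], [-0.002, -0.002, -1.0]]
wrist_force: [1.4, 1.7, 5.6]
width: 0.04
```

```bash
python3 - <<'E'
from h import *
b=imaging.camera("wrist");a=imaging.camera("scene")
C=np.zeros((450,800,3),np.uint8);C[:420,:560]=b;C[:240,560:]=cv2.resize(a[150:230,190:270],(240,240),interpolation=cv2.INTER_CUBIC);cv2.imwrite("pics/w4.png",C)
print(monitor.state()["wrist_force"])
E
```

```text
[0.8978266  2.14441908 5.04221459]
```

View pics/w4.png

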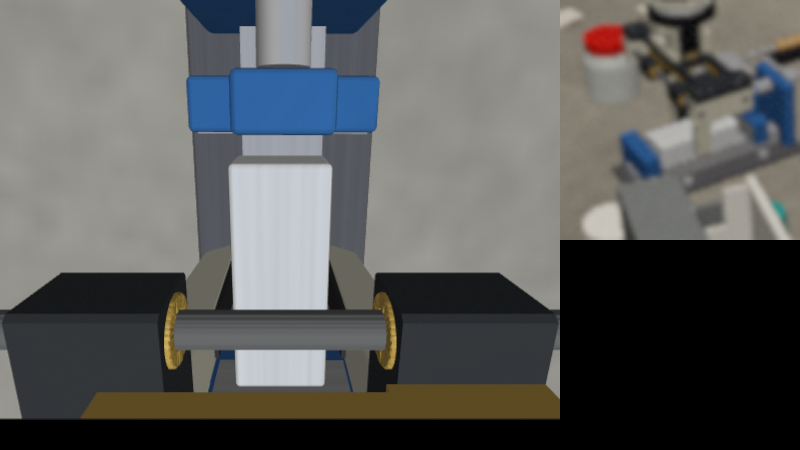

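The bar sits centred and aligned between the jaws (wrist px 230–331 × 160–385). I'll release, retreat and go to the knob.

Request:
arm_command:
  targets:
    - [-0.4, [0, 0, 0], 0]
    - [-0.4, [0, 0, 0], 0]
    - [-0.4, [0, 0, 0], 0]
    - [-0.4, [0, 0, -0.1], 0]
    - [-0.4, [0, 0, -0.25], 0]
    - [-0.4, [0, 0, -0.4], 0]
    - [-0.4, [0, 0, -0.45], 0]
    - [-0.4, [0.2, 0.02, -0.45], 0]
    - [-0.4, [0.25, 0.02, -0.45], 0]
    - [-0.4, [0.25, 0.02, -0.45], 0]

```text
time: 12.78
position: [0.4898, -0.2371, 0.2097]
eef_rot: [[-0.992, -0.124, 0.002], [-0.124, 0.992, -0.001], [-0.002, -0.002, -1.0]]
wrist_force: [0.4, 0.9, 0.2]
width: 0.065
```

```bash
python3 - <<'E'
from h import *
plan(pv,[])
i=imaging.camera_info("wrist");b=imaging.camera("wrist");cv2.imwrite("pics/w5.png",b)
t=imaging.camera("top")
np.save("w5info.npy",i,allow_pickle=True)
m=((b.max(2)<50)).astype(np.uint8);m[255:]=0
n,l,st,ce=cv2.connectedComponentsWithStats(m)
for k in range(1,n):
    if st[k,4]>150: print(st[k],ce[k],np.round(onz("wrist",ce[k],.09,i),3))
E
```

```text
t 12.775 loc [-0.0835  0.0088] 0.2097 w 0.065
turn 0.0004
[ 199   85   27   81 1954] [212.56755374 124.31678608] [ 0.434 -0.296  0.09 ]
```

View pics/w5.png

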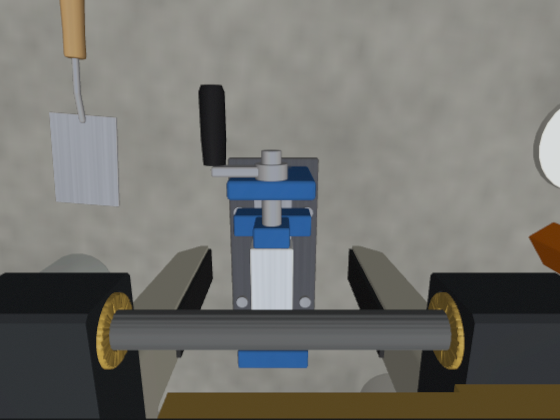

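```bash
python3 - <<'E'
from h import *
i=np.load("w5info.npy",allow_pickle=True).item()
a=cv2.imread("pics/top0.png");m=(a.max(2)<40).astype(np.uint8);m[:,:400]=0;m[:,430:]=0;m[:240]=0;m[280:]=0
ys,xs=np.nonzero(m);uv=(xs.mean(),ys.mean());print(uv,len(xs))
o1,d1=ray("wrist",(212.6,124.3),i);o2,d2=ray("top",uv)
A=np.c_[d1,-d2];t,_,_,_=np.linalg.lstsq(A,o2-o1,rcond=None);p1=o1+t[0]*d1;p2=o2+t[1]*d2;print(p1,p2,toL(pv,p1),toL(pv,p2))
for z in (.08,.09,.1):print(z,toL(pv,onz("wrist",(212.6,124.3),z,i)))
for z in(.08,):print("axis nut",toL(pv,onz("wrist",(271,157),.08,i)))
P=[]
for th in (1.57,1.3):
    P.append((-.15,.001-.045*np.sin(th),.08+.045*np.cos(th)))
plan(pv,P)
E
```

```text
(np.float64(413.03521126760563), np.float64(259.82394366197184)) 142
[ 0.43445479 -0.29575782  0.0897326 ] [ 0.43752973 -0.29449097  0.08968256] [-0.14570547 -0.04260903] [-0.14249768 -0.04173139]
0.08 [-0.14538403 -0.04433875]
0.09 [-0.1457143 -0.0425615]
0.1 [-0.14604456 -0.04078426]
axis nut [-0.12016712  0.00073362]
t 12.875 loc [-0.0818  0.0087] 0.2097 w 0.065
turn 0.0008
(-0.15, np.float64(-0.043999985731932555), np.float64(0.080035834701983)) [0.1713, -0.131, 0.324]
(-0.15, np.float64(-0.04236011834377368), np.float64(0.09203744728810644)) [0.1713, -0.1269, 0.294]
```

Request:
arm_command:
  targets:
    - [-0.4, [0.175, -0.128, 0.05], 0]
    - [-0.4, [0.175, -0.128, 0.1], 0]
    - [-0.4, [0.175, -0.128, 0.15], 0]
    - [-0.4, [0.175, -0.128, 0.24], 0]
    - [-0.4, [0.175, -0.128, 0.32], 0]
    - [-0.4, [0.175, -0.128, 0.345], 0]
    - [-0.4, [0.175, -0.128, 0.345], 0]
    - [1, [0.175, -0.128, 0.345], 0]
    - [1, [0.175, -0.128, 0.345], 0]
    - [1, [0.175, -0.128, 0.345], 0]
    - [1, [0.175, -0.128, 0.345], 0]
  newtons: 40

```text
time: 14.25
position: [0.4288, -0.2968, 0.0719]
eef_rot: [[-0.992, -0.125, 0.002], [-0.125, 0.992, -0.001], [-0.002, -0.002, -1.0]]
wrist_force: [-0.2, 0.1, -1.0]
width: 0.0297
```

```bash
python3 - <<'E'
from h import *
s=monitor.state();print(s["wrist_force"],s["position"])
l=toL(pv,s["position"]);g=np.array([l[1]-.0007,s["position"][2]+.019-.08]);print("grasp rel",g,np.hypot(*g))
th0=np.arctan2(-g[0],g[1]);print("th0",th0)
P=[(l[0],.0007-.045*np.sin(t),.061+.045*np.cos(t)) for t in np.arange(th0+.3,6.6,.3)]
plan(pv,P)
E
```

```text
[-0.17826938  0.09654256 -1.04018219] [ 0.42883103 -0.29676474  0.07192734]
grasp rel [-0.04361414  0.01092734] 0.04496220211900145
th0 1.3253039391520294
t 14.25 loc [-0.1514 -0.0429] 0.0719 w 0.0297
turn 0.0008
(np.float64(-0.15141051124214888), np.float64(-0.04423316725396723), np.float64(0.05854837186200548)) [0.0001, -0.0032, 0.0335]
(np.float64(-0.15141051124214888), np.float64(-0.04150178859570181), np.float64(0.045379211309165834)) [0.0001, 0.0036, 0.0664]
(np.float64(-0.15141051124214888), np.float64(-0.03500064984971038), np.float64(0.033605409287445556)) [0.0002, 0.0199, 0.0958]
(np.float64(-0.15141051124214888), np.float64(-0.025310478378147996), np.float64(0.024278684466104768)) [0.0002, 0.0442, 0.119]
(np.float64(-0.15141051124214888), np.float64(-0.013296868338804408), np.float64(0.01823216539610434)) [0.0001, 0.0743, 0.1341]
(np.float64(-0.15141051124214888), np.float64(-3.295973694552928e-05), np.float64(0.01600596961791468)) [0.0001, 0.1074, 0.1396]
(np.float64(-0.15141051124214888), np.float64(0.013296421975276468), np.float64(0.017798956570231173)) [0.0, 0.1408, 0
[... 586 characters left out ...]
 np.float64(0.07050894684814071)) [-0.0004, 0.219, 0.0032]
(np.float64(-0.15141051124214888), np.float64(0.039909300337125524), np.float64(0.08308236325833555)) [-0.0004, 0.207, -0.0282]
(np.float64(-0.15141051124214888), np.float64(0.031632290771466856), np.float64(0.09368322792548842)) [-0.0004, 0.1863, -0.0547]
(np.float64(-0.15141051124214888), np.float64(0.020592191795325492), np.float64(0.10136459718092061)) [-0.0004, 0.1586, -0.0739]
(np.float64(-0.15141051124214888), np.float64(0.007775182570052061), np.float64(0.10544031718609163)) [-0.0004, 0.1266, -0.084]
(np.float64(-0.15141051124214888), np.float64(-0.005673831642533054), np.float64(0.1055463160114576)) [-0.0003, 0.093, -0.0842]
```

Request:
arm_command:
  targets:
    - [1, [0, 0, 0], 0]
    - [1, [0, 0, 0], 0]
    - [1, [0, -0.003, 0.034], 0]
    - [1, [0, 0.004, 0.066], 0]
    - [1, [0, 0.02, 0.096], 0]
    - [1, [0, 0.044, 0.119], 0]
    - [1, [0, 0.074, 0.134], 0]
    - [1, [0, 0.107, 0.14], 0]
    - [1, [0, 0.141, 0.135], 0]
    - [1, [0, 0.171, 0.121], 0]
    - [1, [0, 0.196, 0.098], 0]
    - [1, [0, 0.213, 0.069], 0]
    - [1, [0, 0.221, 0.037], 0]
    - [1, [0, 0.219, 0.003], 0]
    - [1, [0, 0.219, 0.003], 0]

```text
time: 16.12
position: [0.4177, -0.2089, 0.0711]
eef_rot: [[-0.992, -0.125, 0.001], [-0.125, 0.992, 0.001], [-0.002, 0.001, -1.0]]
wrist_force: [-2.6, 10.6, 3.9]
width: 0.0189
```

```bash
python3 - <<'E'
from h import *
s=monitor.state()
l=toL(pv,s["position"]);g=np.array([l[1]-.0007,s["position"][2]+.019-.08]);print("grasp rel",g,np.hypot(*g),s["wrist_force"])
th0=np.arctan2(-g[0],g[1])+2*np.pi;print("th0",th0)
T=np.arange(5.2,7.15,.15)
P=[(l[0],.0007-.045*np.sin(t),.061+.045*np.cos(t)) for t in T];print(T)
plan(pv,P)
E
```

```text
grasp rel [0.04496396 0.0100885 ] 0.04608183391778177 [-2.62797509 10.58251071  3.88319303]
th0 4.933102358237282
[5.2  5.35 5.5  5.65 5.8  5.95 6.1  6.25 6.4  6.55 6.7  6.85 7.   7.15]
t 16.125 loc [-0.1516  0.0457] 0.0711 w 0.0189
turn 0.0009
(np.float64(-0.1515973511367756), np.float64(0.040455459507406887), np.float64(0.08208325020851696)) [-0.0, -0.013, -0.0275]
(np.float64(-0.1515973511367756), np.float64(0.036858407013346986), np.float64(0.0877874896594873)) [-0.0, -0.022, -0.0418]
(np.float64(-0.1515973511367756), np.float64(0.0324493146506676), np.float64(0.09289013984310673)) [-0.0, -0.033, -0.0545]
(np.float64(-0.1515973511367756), np.float64(0.027327201128395383), np.float64(0.09727660623691223)) [-0.0, -0.0458, -0.0655]
(np.float64(-0.1515973511367756), np.float64(0.02160709807361901), np.float64(0.10084837826235939)) [-0.0, -0.0601, -0.0745]
(np.float64(-0.1515973511367756), np.float64(0.015417466669138253), np.float64(0.10352524162004026)) [0.0, -0.0755, -0.0812]
(np.float64(-0.1515973511367756), np.float64(0.008897312692244195), np.float64(0.10524707972991632)) [0.0, 
[... 215 characters left out ...]
, np.float64(0.10569332134411866)) [0.0001, -0.1254, -0.0866]
(np.float64(-0.1515973511367756), np.float64(-0.01116470820677518), np.float64(0.10440770322382978)) [0.0001, -0.142, -0.0834]
(np.float64(-0.1515973511367756), np.float64(-0.01751824642774707), np.float64(0.1021472416705893)) [0.0002, -0.1579, -0.0778]
(np.float64(-0.1515973511367756), np.float64(-0.023462642110160664), np.float64(0.09896270177761707)) [0.0002, -0.1728, -0.0698]
(np.float64(-0.1515973511367756), np.float64(-0.028864396942345657), np.float64(0.09492560144544857)) [0.0003, -0.1863, -0.0598]
(np.float64(-0.1515973511367756), np.float64(-0.03360219915626363), np.float64(0.0901266052440724)) [0.0003, -0.1981, -0.0478]
```

Turning well. Go to about 6.4, then tighten in small steps.

Request:
arm_command:
  targets:
    - [1, [0, -0.013, -0.027], 0]
    - [1, [0, -0.022, -0.042], 0]
    - [1, [0, -0.033, -0.055], 0]
    - [1, [0, -0.046, -0.066], 0]
    - [1, [0, -0.06, -0.075], 0]
    - [1, [0, -0.076, -0.081], 0]
    - [1, [0, -0.092, -0.086], 0]
    - [1, [0, -0.109, -0.087], 0]
    - [1, [0, -0.125, -0.087], 0]
    - [1, [0, -0.142, -0.083], 0]
    - [1, [0, -0.142, -0.083], 0]
    - [1, [0, -0.142, -0.083], 0]
  newtons: 60

```text
time: 17.62
position: [0.4251, -0.2671, 0.1072]
eef_rot: [[-0.992, -0.125, 0.003], [-0.125, 0.992, -0.003], [-0.003, -0.003, -1.0]]
wrist_force: [-10.9, -6.7, 26.1]
width: 0.0187
```

```bash
cat >> h.py <<'E'
def crank(T=()):
    s=monitor.state();l=toL(pv,s["position"]);g=np.array([l[1]-.0007,s["position"][2]+.019-.08])
    th=np.arctan2(-g[0],g[1])+2*np.pi;e=np.array([-np.cos(th),-np.sin(th)]);F=s["wrist_force"]
    fy=-np.sin(pv[2])*F[0]+np.cos(pv[2])*F[1];print("r",np.hypot(*g),"th",th,"tangential F",e@[fy,F[2]],F)
    plan(pv,[(l[0],round(.0007-.045*np.sin(t),4),round(.061+.045*np.cos(t),4)) for t in T])
E
python3 - <<'E'
from h import *
crank([6.65,6.7,6.75,6.8,6.85,6.9,7,7.1])
E
```

```text
r 0.04818267382311731 th 6.572068762258003 tangential F -2.3461744544828864 [-10.92533127  -6.69852795  26.06499742]
t 17.625 loc [-0.1515 -0.013 ] 0.1072 w 0.0187
turn 0.0006
(np.float64(-0.1515025033043739), np.float64(-0.0154), np.float64(0.103)) [0.0, -0.0059, 0.0105]
(np.float64(-0.1515025033043739), np.float64(-0.0175), np.float64(0.1021)) [0.0, -0.0111, 0.0128]
(np.float64(-0.1515025033043739), np.float64(-0.0196), np.float64(0.1012)) [0.0001, -0.0164, 0.015]
(np.float64(-0.1515025033043739), np.float64(-0.0215), np.float64(0.1001)) [0.0001, -0.0211, 0.0178]
(np.float64(-0.1515025033043739), np.float64(-0.0235), np.float64(0.099)) [0.0001, -0.0261, 0.0205]
(np.float64(-0.1515025033043739), np.float64(-0.0253), np.float64(0.0977)) [0.0001, -0.0306, 0.0238]
(np.float64(-0.1515025033043739), np.float64(-0.0289), np.float64(0.0949)) [0.0001, -0.0396, 0.0308]
(np.float64(-0.1515025033043739), np.float64(-0.0321), np.float64(0.0918)) [0.0002, -0.0476, 0.0386]
```

Request:
arm_command:
  targets:
    - [1, [0, -0.006, 0.002], 0]
    - [1, [0, -0.011, 0.004], 0]
    - [1, [0, -0.016, 0.007], 0]
    - [1, [0, -0.021, 0.009], 0]
    - [1, [0, -0.021, 0.009], 0]
    - [1, [0, -0.021, 0.009], 0]

```text
time: 18.38
position: [0.426, -0.2744, 0.1048]
eef_rot: [[-0.992, -0.125, 0.003], [-0.125, 0.992, -0.0], [-0.002, -0.0, -1.0]]
wrist_force: [-8.7, 14.0, 17.0]
width: 0.0187
```

```bash
python3 - <<'E'
from h import *
crank([])
E
```

```text
r 0.04855234460264331 th 6.731260319219733 tangential F -20.798397083817928 [-8.66443798 13.96520445 16.95213498]
t 18.375 loc [-0.1514 -0.0203] 0.1048 w 0.0187
turn 0.0008
```

Request:
arm_command:
  targets:
    - [1, [0, -0.005, 0.003], 0]
    - [1, [0, -0.009, 0.006], 0]
    - [1, [0, -0.009, 0.006], 0]
    - [1, [0, -0.009, 0.006], 0]

```text
time: 18.88
position: [0.4264, -0.2765, 0.1035]
eef_rot: [[-0.992, -0.126, 0.002], [-0.126, 0.992, 0.004], [-0.002, 0.003, -1.0]]
wrist_force: [-8.5, 18.8, 19.2]
width: 0.0185
```

```bash
python3 - <<'E'
from h import *
crank([])
E
```

```text
r 0.04841699379527663 th 6.781746484716063 tangential F -26.460300981894257 [-8.48870186 18.79238316 19.15981485]
t 18.875 loc [-0.1514 -0.0225] 0.1035 w 0.0185
turn 0.0011
```

Request:
arm_command:
  targets:
    - [0.2, [0, 0, 0], 0]
    - [0.2, [0, 0, 0], 0]
    - [0.2, [0, 0, 0], 0]
    - [0.2, [0, 0, -0.1], 0]
    - [0.2, [0, 0, -0.25], 0]
    - [0.2, [0, 0.1, -0.4], 0.1]
    - [0.2, [0, 0.25, -0.4], 0.1]
    - [0.2, [0, 0.4, -0.4], 0.1]
    - [0.2, [0, 0.4, -0.4], 0.1]

```text
time: 20.0
position: [0.4057, -0.1156, 0.2649]
eef_rot: [[-0.997, 0.079, 0.004], [0.079, 0.997, 0.003], [-0.003, 0.004, -1.0]]
wrist_force: [-0.2, -0.7, -0.9]
width: 0.0372
```

```bash
python3 - <<'E'
from h import *
print(monitor.state()["wrist_force"])
plan(pc,[(-.14,.03,.25),(-.117,.006,.25)])
E
```

```text
[-0.16514471 -0.74181132 -0.93497572]
t 20.0 loc [-0.2147 -0.3487] 0.2649 w 0.0372
turn 0.0071
(-0.14, 0.03, 0.25) [-0.2006, 0.9438, 0.0413]
(-0.117, 0.006, 0.25) [-0.2572, 0.883, 0.0413]
```

Request:
arm_command:
  targets:
    - [0.2, [-0.32, 0.3, 0], 0.007]
    - [0.2, [-0.32, 0.5, 0], 0.007]
    - [0.2, [-0.32, 0.7, 0], 0.007]
    - [0.2, [-0.32, 0.883, 0], 0.007]
    - [0.2, [-0.32, 0.883, 0], 0.007]
    - [0.2, [-0.32, 0.883, 0], 0.007]
    - [0.2, [-0.32, 0.883, 0], 0.007]
    - [0.2, [-0.32, 0.883, 0], 0.007]

```text
time: 21.0
position: [0.5616, 0.226, 0.2659]
eef_rot: [[-0.996, 0.093, 0.003], [0.093, 0.996, 0.003], [-0.002, 0.003, -1.0]]
wrist_force: [1.2, -0.8, 0.2]
width: 0.0371
```

```bash
python3 - <<'E'
from h import *
i=imaging.camera_info("wrist");b=imaging.camera("wrist");np.save("w6info.npy",i,allow_pickle=True);cv2.imwrite("pics/w6f.png",b)
cv2.imwrite("pics/w6.png",cv2.resize(b[0:270,200:560],None,fx=2.2,fy=2.2,interpolation=cv2.INTER_CUBIC))
plan(pc,[(-.117,.006,.15),(-.117,.006,.069)])
E
```

```text
t 21.05 loc [-0.0915  0.0052] 0.2663 w 0.0371
turn -0.0002
(-0.117, 0.006, 0.15) [0.0645, 0.0011, 0.2905]
(-0.117, 0.006, 0.069) [0.0651, 0.0005, 0.493]
```

View pics/w6.png

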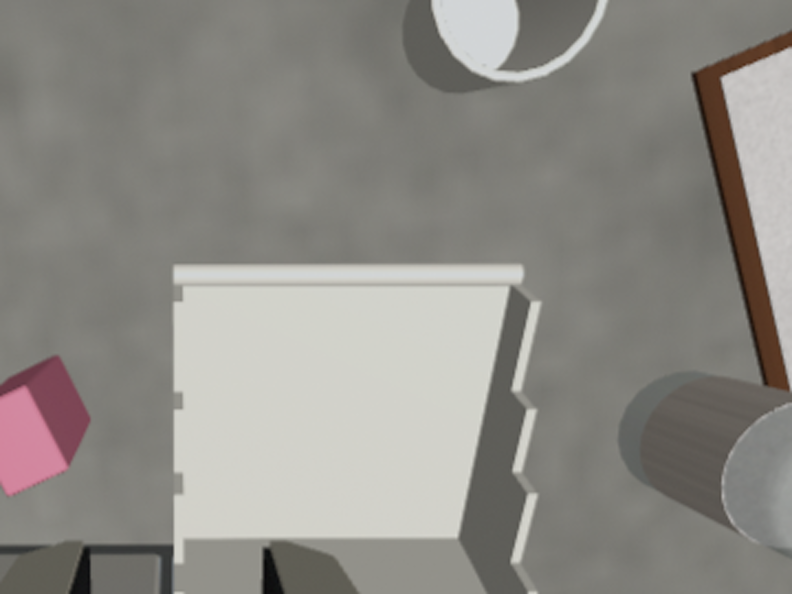

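```bash
python3 - <<'E'
from h import *
i=np.load("w6info.npy",allow_pickle=True).item()
for nm,u,z in[("wall out",(174,350),.088),("wall in",(183,350),.088),("step1",(178,300),.095),("step2",(178,400),.085),("rimL",(174,275),.07),("rimR",(523,275),.07),("finR",(270,550),.2663),("finL",(85,550),.2663)]:
    print(nm,np.round(toL(pc,onz("wrist",(200+u[0]/2.2,u[1]/2.2),z,i)),4))
P=[]
for t in [1.31,1.2,1.1,1,.9,.8,.7,.6,.5,.4,.3,.26]:
    c,s=np.cos(t),np.sin(t);P.append((round(-.122*s+.013*c,4),.005,round(.03+.122*c+.013*s-.007,4)))
print([( round((P[0][0]-p[0])/.4,3), round((P[0][2]-p[2])/.4,3)) for p in P],P[0])
plan(pc,[P[0]])
E
```

```text
wall out [-0.1201  0.0047]
wall in [-0.1201  0.0085]
step1 [-0.1411  0.0063]
step2 [-0.0983  0.0064]
rimL [-0.1501  0.0047]
rimR [-0.1501  0.1552]
finR [-0.0994  0.0252]
finL [-0.0994 -0.0146]
[(np.float64(0.0), np.float64(0.0)), (np.float64(-0.014), np.float64(-0.031)), (np.float64(-0.029), np.float64(-0.057)), (np.float64(-0.047), np.float64(-0.082)), (np.float64(-0.068), np.float64(-0.105)), (np.float64(-0.09), np.float64(-0.126)), (np.float64(-0.115), np.float64(-0.144)), (np.float64(-0.141), np.float64(-0.16)), (np.float64(-0.168), np.float64(-0.173)), (np.float64(-0.198), np.float64(-0.183)), (np.float64(-0.227), np.float64(-0.191)), (np.float64(-0.239), np.float64(-0.193))] (np.float64(-0.1145), 0.005, np.float64(0.067))
t 21.05 loc [-0.0915  0.0052] 0.2663 w 0.0371
turn -0.0002
(np.float64(-0.1145), 0.005, np.float64(0.067)) [0.0589, -0.002, 0.498]
```

Request:
arm_command:
  targets:
    - [0.2, [0.059, 0.003, 0.12], 0]
    - [0.2, [0.059, 0.003, 0.24], 0]
    - [0.2, [0.059, 0.003, 0.36], 0]
    - [0.2, [0.059, 0.003, 0.44], 0]
    - [0.2, [0.059, 0.003, 0.48], 0]
    - [0.2, [0.059, 0.003, 0.496], 0]
    - [0.2, [0.059, 0.003, 0.496], 0]
    - [1, [0.059, 0.003, 0.496], 0]
    - [1, [0.059, 0.003, 0.496], 0]
    - [1, [0.059, 0.003, 0.496], 0]
    - [1, [0.059, 0.003, 0.496], 0]
    - [1, [0.059, 0.003, 0.496], 0]
  newtons: 40

```text
time: 22.55
position: [0.5388, 0.2297, 0.068]
eef_rot: [[-0.996, 0.094, 0.003], [0.094, 0.996, 0.004], [-0.003, 0.004, -1.0]]
wrist_force: [0.6, 5.7, 0.5]
width: 0.0038
```

Pinched on the 3.8 mm wall. Lifting along the arc, first half.

Request:
arm_command:
  targets:
    - [1, [-0.007, 0, -0.016], 0]
    - [1, [-0.014, 0, -0.031], 0]
    - [1, [-0.029, 0, -0.057], 0]
    - [1, [-0.047, 0, -0.082], 0]
    - [1, [-0.068, 0, -0.105], 0]
    - [1, [-0.09, 0, -0.126], 0]
    - [1, [-0.09, 0, -0.126], 0]

```text
time: 23.42
position: [0.5748, 0.2263, 0.1182]
eef_rot: [[-0.996, 0.094, 0.003], [0.094, 0.996, 0.004], [-0.003, 0.004, -1.0]]
wrist_force: [2.2, 5.7, -6.7]
width: 0.0037
```

```bash
python3 - <<'E'
from h import *
s=monitor.state();print(s["wrist_force"],s["width"]);l=toL(pc,s["position"]);print(l)
b=imaging.camera("wrist");cv2.imwrite("pics/w7.png",b)
P0=(l[0],s["position"][2]);
def tcp(t):
    c,s=np.cos(t),np.sin(t);return np.array([-.122*s+.013*c,.03+.122*c+.013*s-.007])
print(P0,tcp(.8))
plan(pc,[(*[tcp(t)[0]],l[1],tcp(t)[1]) for t in(.7,.6,.5,.4,.35,.3,.26)])
E
```

```text
[ 2.19539885  5.65848106 -6.69238611] 0.0037190240170519085
[-0.07835057  0.00750551]
(np.float64(-0.07835057029003833), np.float64(0.11818589801783566)) [-0.07846026  0.11732385]
t 23.475 loc [-0.0785  0.0075] 0.1181 w 0.0039
turn -0.0001
(np.float64(-0.06865160940829995), np.float64(0.007505507434460508), np.float64(0.12468557678279757)) [-0.0248, -0.0, -0.0165]
(np.float64(-0.058157018760368495), np.float64(0.007505507434460508), np.float64(0.1310312971731162)) [-0.0511, 0.0001, -0.0323]
(np.float64(-0.04708134240513792), np.float64(0.007505507434460508), np.float64(0.1362976045524801)) [-0.0788, 0.0001, -0.0454]
(np.float64(-0.035535244839617855), np.float64(0.007505507434460508), np.float64(0.14043187971836443)) [-0.1077, 0.0002, -0.0557]
(np.float64(-0.029621687242549138), np.float64(0.007505507434460508), np.float64(0.14206114246430107)) [-0.1225, 0.0002, -0.0597]
(np.float64(-0.02363409085405055), np.float64(0.007505507434460508), np.float64(0.14339281435992135)) [-0.1374, 0.0002, -0.063]
(np.float64(-0.018800757615094255), np.float64(0.007505507434460508), np.float64(0.14424162450700861)) [-0.1495, 0.0002, -0.0651]
```

View pics/w7.png

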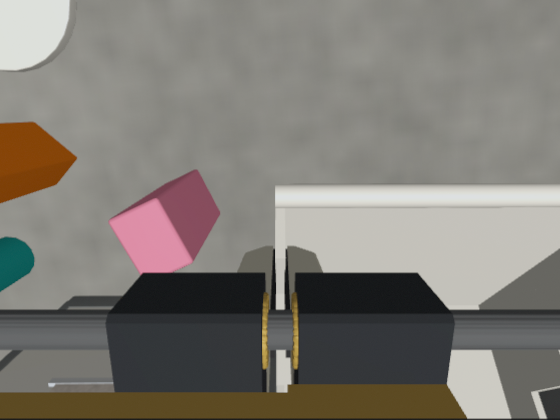

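The bin is following the lift (rim at row ~195, wall in the pads at col 280). I'll continue to 0.28 rad and release.

Request:
arm_command:
  targets:
    - [1, [-0.025, 0, -0.0165], 0]
    - [1, [-0.051, 0, -0.032], 0]
    - [1, [-0.079, 0, -0.0455], 0]
    - [1, [-0.108, 0, -0.056], 0]
    - [1, [-0.1225, 0, -0.06], 0]
    - [1, [-0.1374, 0, -0.063], 0]
    - [1, [-0.1435, 0, -0.0645], 0]
    - [1, [-0.1435, 0, -0.0645], 0]

```text
time: 24.48
position: [0.632, 0.2211, 0.1436]
eef_rot: [[-0.996, 0.094, 0.002], [0.094, 0.996, 0.004], [-0.002, 0.005, -1.0]]
wrist_force: [-1.2, 4.7, -6.4]
width: 0.0032
```

Request:
arm_command:
  targets:
    - [0.5, [0, 0, 0], 0]
    - [0.5, [0, 0, 0], 0]
    - [0.5, [0, 0, -0.06], 0]
    - [0.5, [0, 0, -0.15], 0]
    - [0.5, [0, 0, -0.2], 0]
    - [0.5, [0.1, 0, -0.25], 0]
    - [1, [0.2, 0, -0.25], 0]
    - [1, [0.2, 0, -0.25], 0]

```text
time: 25.48
position: [0.5507, 0.2284, 0.2443]
eef_rot: [[-0.996, 0.093, 0.003], [0.093, 0.996, 0.005], [-0.003, 0.005, -1.0]]
wrist_force: [-0.0, 0.4, 0.9]
width: 0.0078
```

```bash
python3 - <<'E'
from h import *
print(monitor.state()["wrist_force"])
i=imaging.camera_info("wrist");b=imaging.camera("wrist");cv2.imwrite("pics/w8.png",b)
t=imaging.camera("top");s=imaging.camera("scene")
C=np.zeros((520,800,3),np.uint8);C[:210,:280]=cv2.resize(b,(280,210));C[:300,300:800]=cv2.resize(t[110:230,150:350],(500,300));C[220:520,:300]=cv2.resize(s[180:360,180:360],(300,300));C[300:520,300:]=cv2.resize(t[170:280,300:550],(500,220));cv2.imwrite("pics/m8.png",C)
plan(pc,[(-.06,.079,.2),(-.06,.079,.165)])
E
```

```text
[-0.01404639  0.39554557  0.94351614]
t 25.625 loc [-0.1007  0.0071] 0.2434 w 0.001
turn -0.0001
(-0.06, 0.079, 0.2) [-0.1015, 0.1792, 0.1094]
(-0.06, 0.079, 0.165) [-0.1014, 0.1789, 0.1969]
```

View pics/m8.png

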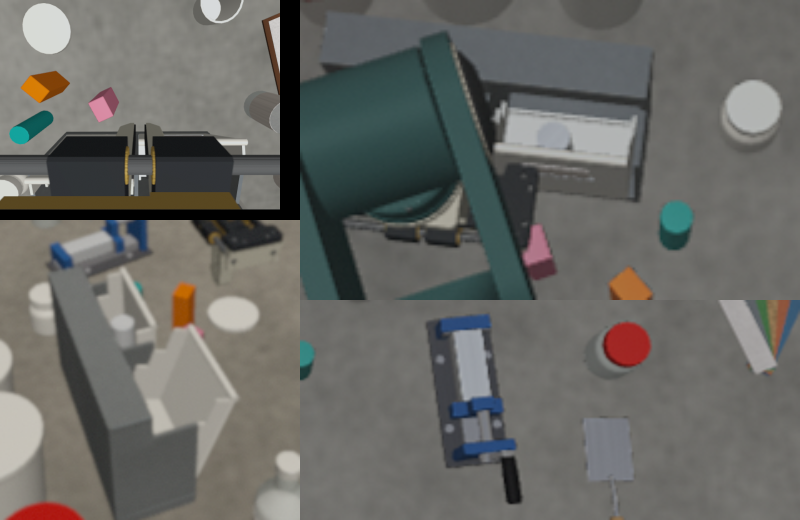

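The vise holds the bar, but the left bin is not shut: in the scene inset it stands half-tipped. I'll work out its angle from the rim pixel rays, and check whether it is moving.

```bash
cat >> h.py <<'E'
def binang(name,uv,info=None,y=.155,r=.158):
    o,d=ray(name,uv,info);lo=np.r_[toL(pc,o),o[2]];l2=np.r_[toL(pc,o+d),(o+d)[2]];ld=l2-lo
    q=lo+ld*(y-lo[1])/ld[1];return q,np.arctan2(-q[0],q[2]-.03),np.hypot(q[0],q[2]-.03)
E
python3 - <<'E'
from h import *
# scene camera: rim top-left corner; predict its pixel for several angles
i=imaging.camera_info("scene");T=np.linalg.inv(np.array(i["cam_to_world"]));K=np.array(i["camera_matrix"])
def px(l):
    w=np.r_[toW(pc,l[:2]),l[2],1];q=K@(T@w)[:3];return (q[:2]/q[2]).round(1)
for t in (0,.1,.2,.4,.6,.8,1,1.31):
    print(t,"rimL",px((-.158*np.sin(t),.155,.03+.158*np.cos(t))),"rimR",px((-.158*np.sin(t),.005,.03+.158*np.cos(t))))
for k in range(2):
    s=imaging.camera("scene");cv2.imwrite(f"pics/s{k}.png",s)
d=cv2.absdiff(cv2.imread("pics/s0.png"),cv2.imread("pics/s1.png"));print("motion",d[180:360,180:360].max())
g=cv2.cvtColor(s,cv2.COLOR_BGR2GRAY)
sub=g[230:360,240:340];m=(sub>170).astype(np.uint8);n,l,st,ce=cv2.connectedComponentsWithStats(m)
for k in range(1,n):
    if st[k,4]>40:
        ys,xs=np.nonzero(l==k);j=xs.argmax();print(st[k],"rightmost",xs[j]+240,ys[j]+230,"top",xs[ys.argmin()]+240,ys.min()+230,"bot",xs[ys.argmax()]+240,ys.max()+230)
E
```

```text
0 rimL [296.5 289.1] rimR [272.1 244.6]
0.1 rimL [303.5 287.3] rimR [278.4 243.3]
0.2 rimL [310.3 286.2] rimR [284.5 242.5]
0.4 rimL [323.  285.5] rimR [296.1 242.5]
0.6 rimL [334.1 287. ] rimR [306.3 244.6]
0.8 rimL [343.1 290.5] rimR [314.8 248.5]
1 rimL [349.8 295.6] rimR [321.2 253.9]
1.31 rimL [355.3 306.3] rimR [327.  264.7]
motion 15
[ 65   0  30  16 403] rightmost 334 234 top 307 230 bot 316 245
[ 7  7 13  9 86] rightmost 259 241 top 251 237 bot 251 245
[ 53  13  29  44 145] rightmost 321 285 top 294 243 bot 320 286
[ 28  57  16  21 184] rightmost 283 303 top 269 287 bot 273 307
```

The rim corner is at (321,285), i.e. about 0.38 rad, and nearly still. That is near the upright, so a level push from the front on the rim will close it.

Request:
arm_command:
  targets:
    - [1, [0.04, 0.179, 0.1], 0]
    - [1, [0.04, 0.179, 0.22], 0]
    - [1, [0.04, 0.179, 0.22], 0]
    - [1, [-0.03, 0.179, 0.22], 0]
    - [1, [-0.06, 0.179, 0.21], 0]
    - [1, [-0.09, 0.179, 0.2], 0]
    - [1, [-0.12, 0.179, 0.19], 0]
    - [1, [-0.15, 0.179, 0.185], 0]
    - [1, [-0.17, 0.179, 0.185], 0]
    - [1, [-0.185, 0.179, 0.185], 0]
    - [1, [-0.185, 0.179, 0.185], 0]
    - [1, [-0.185, 0.179, 0.185], 0]

```text
time: 27.22
position: [0.633, 0.2927, 0.1693]
eef_rot: [[-0.996, 0.094, 0.001], [0.094, 0.996, 0.004], [-0.001, 0.004, -1.0]]
wrist_force: [0.3, 0.5, -1.0]
width: 0.0006
```

```bash
python3 - <<'E'
from h import *
print(monitor.state()["wrist_force"]);plan(pc,[(-.012,.079,.168),(-.1,.079,.26)])
s=imaging.camera("scene");cv2.imwrite("pics/s2.png",s)
g=cv2.cvtColor(s,cv2.COLOR_BGR2GRAY);sub=g[230:360,240:340];m=(sub>170).astype(np.uint8);n,l,st,ce=cv2.connectedComponentsWithStats(m)
for k in range(1,n):
    if st[k,4]>40:
        ys,xs=np.nonzero(l==k);j=xs.argmax();print(st[k],"rightmost",xs[j]+240,ys[j]+230)
E
```

```text
[ 0.34137633  0.47640535 -1.02538134]
t 27.225 loc [-0.0266  0.079 ] 0.1693 w 0.0006
turn -0.0002
(-0.012, 0.079, 0.168) [-0.0366, 0.0, 0.0034]
(-0.1, 0.079, 0.26) [0.1832, 0.0009, -0.2268]
[ 24   0  35  60 213] rightmost 298 287
[ 73   0  22  14 207] rightmost 334 234
[ 7  7 13  9 93] rightmost 259 240
[ 29  58  13  20 143] rightmost 281 304
```

Rim corner is now at (298,287), about 0.02 rad, so the bin has fallen shut. A light confirming push, then retreat.

Request:
arm_command:
  targets:
    - [1, [-0.012, 0, 0], 0]
    - [1, [-0.022, 0, 0], 0]
    - [1, [-0.03, 0, 0], 0]
    - [1, [-0.03, 0, 0], 0]

```text
time: 27.78
position: [0.642, 0.2919, 0.1695]
eef_rot: [[-0.996, 0.093, -0.006], [0.093, 0.996, 0.003], [0.007, 0.003, -1.0]]
wrist_force: [-31.4, -2.7, 10.0]
width: 0.0003
```

Request:
arm_command:
  targets:
    - [1, [0.08, 0, 0], 0]
    - [1, [0.2, 0, -0.1], 0]
    - [1, [0.3, 0, -0.25], 0]
    - [1, [0.45, 0, -0.35], 0]
    - [1, [0.55, 0, -0.35], 0]
    - [1, [0.55, 0, -0.35], 0]
    - [1, [0.55, 0, -0.35], 0]

```text
time: 28.65
position: [0.4242, 0.3119, 0.3109]
eef_rot: [[-0.996, 0.093, -0.006], [0.093, 0.996, 0.004], [0.006, 0.003, -1.0]]
wrist_force: [1.5, -0.2, 0.4]
width: 0.0004
```

```bash
python3 - <<'E'
from h import *
print(monitor.state()["time"],monitor.state()["wrist_force"])
t=imaging.camera("top");s=imaging.camera("scene");cv2.imwrite("pics/t9.png",t)
t0=cv2.imread("pics/top0.png");s0=cv2.imread("pics/scene0.png")
# changes vs. start
i=imaging.camera_info("scene")
g=cv2.cvtColor(s,cv2.COLOR_BGR2GRAY);g0=cv2.cvtColor(s0,cv2.COLOR_BGR2GRAY)
sub=(g[230:360,240:340]>170);sub0=(g0[230:360,240:340]>170);
for q in(sub0,sub):
    n,l,st,ce=cv2.connectedComponentsWithStats(q.astype(np.uint8));print([st[k].tolist() for k in range(1,n) if st[k,4]>40])
d=cv2.absdiff(t,t0).max(2)>40;d=cv2.morphologyEx(d.astype(np.uint8),cv2.MORPH_OPEN,np.ones((3,3)))
n,l,st,ce=cv2.connectedComponentsWithStats(d);print("top changes",[(st[k].tolist()) for k in range(1,n) if st[k,4]>15])
d=cv2.absdiff(s,s0).max(2)>40;d=cv2.morphologyEx(d.astype(np.uint8),cv2.MORPH_OPEN,np.ones((3,3)))
n,l,st,ce=cv2.connectedComponentsWithStats(d);print("scene changes",[(st[k].tolist()) for k in range(1,n) if st[k,4]>15])
# bar & jaw in vise, top view
r=t[175:255,360:410].astype(int);m=((r.min(2)>130)).astype(np.uint8);n,l,st,ce=cv2.connectedComponentsWithStats(m);k=1+st[1:,4].argmax()
cs,_=cv2.findContours((l==k).astype(np.uint8),0,2);q=cv2.boxPoints(cv2.minAreaRect(max(cs,key=cv2.contourArea)))+[360,175]
print([np.round(toL(pv,onz("top",u,.056)),3).tolist() for u in q])
E
```

```text
28.65 [ 1.46286885 -0.23167494  0.35958121]
[[65, 0, 30, 16, 383], [8, 7, 11, 8, 67], [33, 15, 26, 44, 118], [26, 49, 14, 12, 111]]
[[65, 0, 30, 16, 395], [7, 7, 12, 9, 77], [33, 15, 26, 44, 131], [29, 58, 12, 20, 133]]
top changes [[198, 156, 8, 8, 49], [50, 177, 84, 93, 4013], [139, 184, 27, 41, 377], [377, 185, 24, 51, 744], [117, 202, 5, 6, 25], [121, 209, 33, 53, 935], [144, 214, 4, 5, 18], [86, 222, 183, 198, 14481], [401, 248, 18, 24, 332], [152, 250, 5, 5, 20], [151, 257, 5, 4, 17], [164, 257, 9, 14, 80], [0, 326, 163, 94, 7656], [291, 385, 21, 8, 131]]
scene changes [[425, 0, 22, 47, 740], [448, 0, 3, 7, 21], [488, 10, 22, 7, 77], [394, 17, 31, 20, 335], [476, 19, 7, 7, 29], [495, 24, 65, 139, 3670], [437, 30, 21, 40, 230], [360, 42, 94, 72, 3742], [536, 46, 5, 5, 22], [462, 85, 21, 53, 259], [501, 111, 14, 33, 182], [406, 115, 8, 4, 25], [354, 117, 62, 53, 1148], [404, 132, 6, 12, 60], [385, 145, 6, 7, 38], [468, 145, 26, 6, 91], [470, 151, 30, 8, 133], [262, 158, 17, 13, 133], [382, 164, 13, 35, 317], [397, 169, 39, 20, 443], [249, 177, 10, 22, 144], [218, 179, 30, 21, 215], [439, 186, 55, 21, 759], [541, 216, 19, 37, 527], [545, 258, 15, 22, 156], [274, 278, 7, 13, 66], [270, 292, 11, 16, 113]]
[[0.075, 0.019], [0.076, -0.02], [-0.02, -0.02], [-0.022, 0.019]]
```

```bash
python3 -c "
from cell import robot
print(robot.sign_off())"
```

```text
the job is handed in; nothing more can be done
None
```

The bar is clamped in the vise, both bins are shut, and the gripper is clear of everything. I handed the job in at about 29 s, and no verdict was reported.

- **Bar:** I tipped out the left bin, which held the square-topped piece, and laid the bar on the vise bed. The last top view puts it at vise x -0.021 to 0.075 m and y ±0.02 m, against the fixed jaw and aligned.
- **Vise:** I turned the crank to about 6.8 rad. The last reading was about 26 N resisting at the knob, a little over the expected 10–20 N. I could not measure the jaw force directly.
- **Left bin:** Lifting it by its side wall and letting go at a planned 0.28 rad did not shut it; it stood at about 0.38 rad. A level push on the rim then closed it, and a roughly 30 N push from the front confirmed it. The rim is back at its starting pixels in the scene view.
- **Other things:** The right bin's rim and the roller showed no change in the final images. Most of the other image changes look like the arm, the bar and the crank. I had used up my picture views, so I compared these images only by numbers.

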